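Shift the polishing head into third gear

ROBOT

A 7-joint arm with a two-finger parallel gripper is mounted at the origin on the work surface. World frame = base frame: x ahead of the robot, y to its left, z up, the work surface at z = 0. Lengths are in m, angles in rad, forces in N, time in s.
With the tool pointing down it reaches from about 0.425 to 1.025 m from the base axis. Payload 9.4 kg.
Tool frame: the origin (TCP) lies at the very end of the fingers, on their centre line; the grasp point (between the pads) lies 19 mm behind it; y points along the fingers, x is the direction in which the jaws open and shut, and the axes are right-handed (so a half turn about y gives the same grasp; the last joint's range is limited). The gripper opens to 93 mm and grips with 3 to 60 N. Pads are 15 mm wide; open, the fingers measure 128 mm over their backs; the gripper's body (75 mm by 188 mm) begins 65 mm behind the grasp point.
Start: joints at [-1.232, 0.599, -0.003, 1.599, 0.002, 0.943, -0.08], TCP at [0.293, 0.663, 0.219] pointing down, gripper open.
Joint ranges: [-2.57, 2.57], [-0.35, 1.97], [-1.29, 1.29], [0.11, 2.56], [-1.05, 4.19], [0.11, 1.86], [-2.63, 2.63]. Speed limits (rad/s): [2.22, 2.22, 3.01, 3.01, 3.14, 3.14, 3.14].

INTERFACE

Orientations are given as a 3x3 rotation matrix whose columns are the frame's x, y, z axes.
In Python, from plant import arm, read_camera, camera_params gives the robot as it stands.
- The arm moves only by the shell command python3 -m inch 'ROWS' [FORCE]. ROWS is JSON, a list of rows, each a list of 3 entries, a list of its own where there are three numbers: the opening, from 0 (shut) to 1 (fully open), then the shift along the tool's x, y, z in mm, then the turn about the tool's y in rad. In form: [[hand, [tx, ty, tz], turn], ...]. A call has 1 to 12 rows; each row shifts and turns the commanded pose from where the row before left it, along the tool's axes as they then stand; what a row does not reach is not made up. A row lasts 1/12 s, in which the tool goes at most 41.7 mm and 7.16 degrees, less where a joint would pass 70% of its speed; a pose out of reach is approached as far as the arm can. A call with a gripper value outside its range is refused whole. The fingers move at their own pace and stop on an object; FORCE is the grip in N (left out, the last holds). Time passes only in rows, so rows that do not move let the fingers close. It gives the time, the measured TCP pose, the force and the opening at its end, in the units of the state.
- arm.observe(): the state, without advancing time (a new reading comes with each control period).
- read_camera(name): name is "scene" or "top" or "wrist"; returns the picture (420x560x3 uint8, red, green, blue); there is no depth.
- camera_params(name): a dict with "intrinsics" (3x3 intrinsics, pixels), "dist" ([k1, k2, p1, p2, k3] as OpenCV has them; the pictures are not rectified), "world_from_camera" (4x4, takes a point from camera to world coordinates). Camera axes: x right, y down, z forward; pixel columns grow to the right and rows downward; lengths in m; the calibration is good to about 2 mm. A picture is of the moment at which its call begins: read the wrist's pose just before it. camera_params takes no time and is no camera call; for the wrist camera it gives the pose at the moment of the call.
- arm.close_job(): hands the job in, once; it reports no verdict.
The state is a dict: "t": time; "joints": joint angles; "qd": joint speeds; "effort": joint torques, N m; "tcp_pos": TCP position; "ee_rot": TCP orientation; "wrist_force": force on the tool from outside, world axes, zero at the start; "moment": the same for the moment, N m; "width": finger opening in m.
Only numpy, scipy, OpenCV 4.12 (cv2) and the standard library are available. Lean on these libraries where they do the work, as an engineer would, in place of code of your own. Each camera call takes 0.05 s, during which the arm holds its last target.

TASK

The gear lever of the blade-polishing machine has been left somewhere in the left-hand slot of its H gate. Push its red ball knob with closed fingers or a fingertip, never taking it between the fingers: in line with the cross channel, across to the right, then fully forward (away from the robot) into the third slot, the one with the green edge, following the gate and not letting the lever run back into the fourth slot. Leave the lever there, take the hand away, and leave everything else on the bench and the machine where it stands.

Things in the scene. Friction and masses are not known exactly. Their poses are not given: they have to be found in the camera images.
- gearbox: blue gear head of the polishing machine, fixed. Origin at table height straight below the gate's centre; x = forward, along the gate's slots, away from the robot, y = left (towards the polishing wheel), z up. Housing 205 x 220 mm, deck 115 mm above the table. Wheel 155 mm high, from 135 mm left of the origin; motor at the far end, 120 mm high
- gate (a point): centre of the H gate on top of its aluminium plate (110 mm fore-and-aft x 100 mm), 135 mm above the table. Two fore-and-aft slots, left and right, joined by a cross channel through this centre. Pips number the slot ends: 1 = left forward, 2 = left rear, 3 = right forward (green edge, white pips), 4 = right rear
- knob (a point): centre of the red ball knob, 40 mm across, on a 12 mm steel stem whose pivot lies 35 mm above the table below the gate's centre. Knob centre 190 mm from the pivot: 225 mm above the table when upright, up to 11 mm lower when leaning. In the slots it is about 40 mm left or right of the gate's centre, at their ends 47 mm ahead or behind
- lever_side (a joint): sideways lean of the lever, rad: 0 upright, positive to the right (-y of gearbox). Stops at -0.22 (left slot) and 0.22 (right slot); a slot leaves about 0.04 rad of play inward. Knob y in the gearbox frame = -0.190 cos(fore) sin(side). No spring or detent: friction, about 1.5 N at the knob, keeps the lever where it is left
- lever_fore (a joint): fore-and-aft lean of the lever, rad: 0 in line with the cross channel, positive forward (+x of gearbox); stops at -0.25 and 0.25. The lever can cross sideways only within about 0.04 rad of 0. Knob x in the gearbox frame = 0.190 sin(fore). Friction as for lever_side, no spring
- shears_a: forged black garden shears lying flat, 195 mm long, 45 mm wide, 17 mm high; origin under the middle. Bystander, must stay put
- shears_b: a second pair of forged black garden shears, same size, lying flat; origin under the middle. Bystander, must stay put
- nut: steel hex nut 34 mm across, 16 mm high, on the right-hand deck of the gear head; origin under its centre. Bystander, must stay put
- tin: brass-coloured jar with a steel lid, 60 mm wide, 75 mm high; origin under its centre. Bystander, must stay put
- hammer: hammer lying flat; origin under its middle. Bystander, must stay put
- oil: yellow oil bottle, 56 mm wide, 130 mm high; origin under its centre. Bystander, must stay put
- brush: hand brush lying flat; origin under its middle. Bystander, must stay put

How it is judged:
By the outcome, as a careful person would: the job done as asked, in the order asked, and still so for the second after the job is handed in, with the robot touching nothing.
It also fails if it takes over 58 s, if anything falls off the work surface, if the arm or the gripper's body presses on something with over 40 N, if the wrist force passes 120 N, or if a joint passes its speed limit or range.

## Working session

There is one attempt and no reset: what is moved stays moved. The work goes in short steps, Python scripts to look and compute and a shell command to move; the robot and the scene stay as the last step left them, time stands still between calls to the robot, and variables do not carry over. Pictures are saved under pics/ and viewed, and the job is handed in when it is done.

```bash
ls; mkdir -p pics
python3 - <<'E'
from plant import arm, read_camera, camera_params
import cv2, numpy as np
s=arm.observe(); print(s['t'],s['tcp_pos'],s['ee_rot'],s['width'])
for n in ('scene','top','wrist'):
    im=read_camera(n); cv2.imwrite(f'pics/{n}0.png',im[:,:,::-1])
    p=camera_params(n); print(n,np.round(p['intrinsics'],1).tolist(),p['dist'],np.round(p['world_from_camera'],3).tolist())
E
```

```text
pics
0.0 [0.29266147 0.66273405 0.21772983] [[ 4.03874541e-01 -5.10360428e-04 -9.14814240e-01]
 [ 9.14812912e-01 -1.56802420e-03  4.03874830e-01]
 [-1.64057259e-03 -9.99998640e-01 -1.66400744e-04]] 0.0928716071346708
scene [[429.3, 0.0, 278.9], [0.0, 429.3, 207.1], [0.0, 0.0, 1.0]] [-0.00366723  0.          0.          0.          0.        ] [[-0.054, 0.687, -0.725, 1.315], [0.999, 0.041, -0.035, 0.04], [0.005, -0.726, -0.688, 0.936], [0.0, 0.0, 0.0, 1.0]]
top [[505.0, 0.0, 285.2], [0.0, 505.0, 210.7], [0.0, 0.0, 1.0]] [-0.17502769  0.          0.          0.          0.        ] [[0.0, -0.995, 0.102, 0.339], [-1.0, 0.001, 0.013, -0.0], [-0.013, -0.102, -0.995, 1.8], [0.0, 0.0, 0.0, 1.0]]
wrist [[357.2, 0.0, 279.6], [0.0, 357.2, 211.0], [0.0, 0.0, 1.0]] [-0.05038555  0.          0.          0.          0.        ] [[0.404, 0.883, 0.241, 0.225], [0.915, -0.389, -0.109, 0.692], [-0.002, 0.264, -0.964, 0.385], [0.0, 0.0, 0.0, 1.0]]
```

View pics/scene0.png

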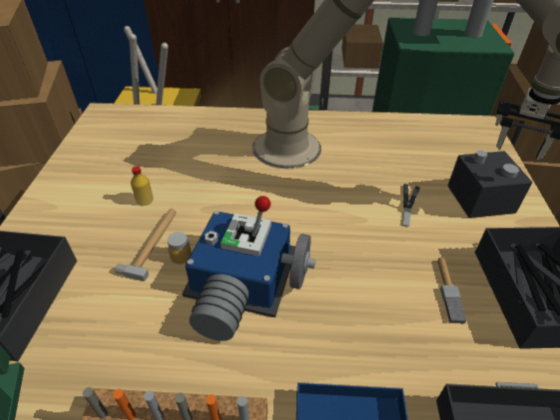

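View pics/top0.png

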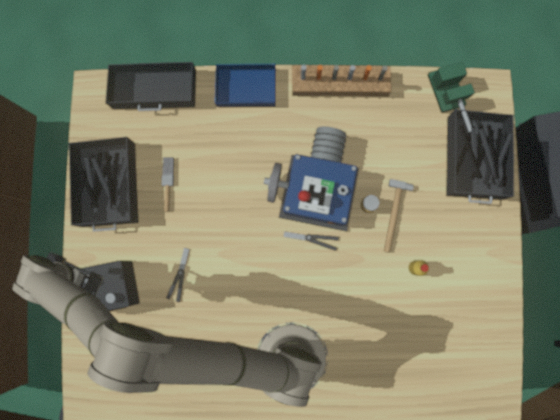

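The overview shows the gear head in the middle: the knob is at about (263,203) in scene and (304,196) in top, and one pair of shears lies just in front of the housing. I'll enlarge both views around the gate.

Run:
```python
import cv2
a=cv2.imread('pics/scene0.png')[180:330,160:330]; b=cv2.imread('pics/top0.png')[115:260,250:390]
cv2.imwrite('pics/sz.png',cv2.resize(a,None,fx=4,fy=4,interpolation=cv2.INTER_CUBIC))
cv2.imwrite('pics/tz.png',cv2.resize(b,None,fx=4,fy=4,interpolation=cv2.INTER_CUBIC))
```

```text
(no output)
```

View pics/sz.png

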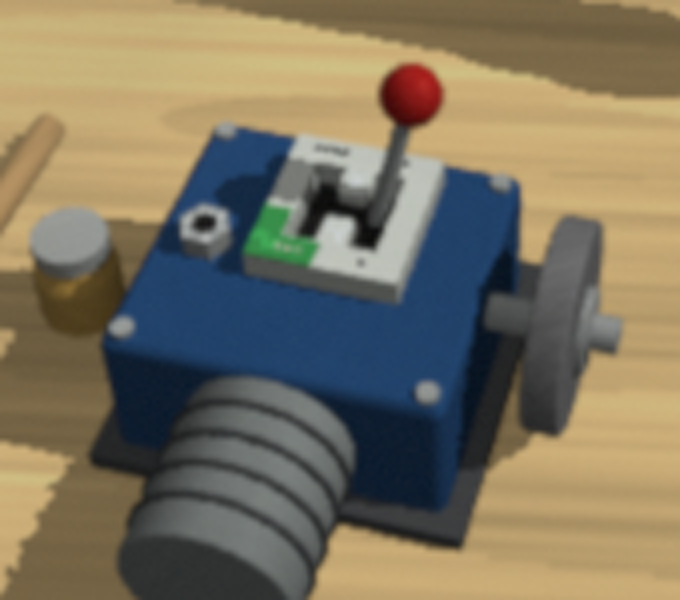

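View pics/tz.png

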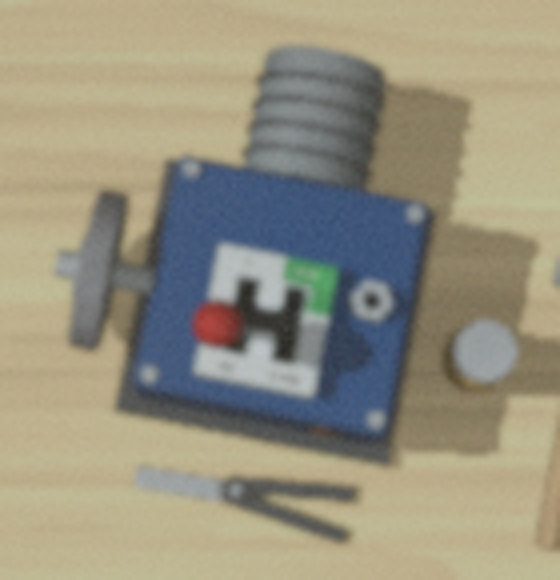

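Scene zoom: plate corners at about (295,135), (443,160), (400,290), (247,262), with the green edge near-left. In the top zoom the plate corners are about (217,242), (342,267), (320,398), (191,375), with the knob at (217,323). From these I'll compute the gate frame and the knob position.

```bash
cat > h.py <<'E'
import cv2, numpy as np
from plant import arm, read_camera, camera_params
def ray(n,uv,p=None):
    p=p or camera_params(n); T=np.array(p['world_from_camera'])
    q=cv2.undistortPoints(np.array(uv,float).reshape(-1,1,2),np.array(p['intrinsics']),np.array(p['dist'])).reshape(-1,2)
    d=np.c_[q,np.ones(len(q))]@T[:3,:3].T
    return T[:3,3],d/np.linalg.norm(d,axis=1)[:,None]
def plane(n,uv,z,p=None):
    o,d=ray(n,uv,p); return o+d*((z-o[2])/d[:,2])[:,None]
def tri(r1,r2):
    A=[];b=[]
    for o,d in (r1,r2):
        P=np.eye(3)-np.outer(d,d);A.append(P);b.append(P@o)
    A=np.vstack(A);b=np.hstack(b);x=np.linalg.lstsq(A,b,rcond=None)[0]
    return x,[np.linalg.norm((np.eye(3)-np.outer(d,d))@(x-o)) for o,d in (r1,r2)]
def red(im,roi):
    x0,y0,x1,y1=roi; h=cv2.cvtColor(im,cv2.COLOR_RGB2HSV)
    m=(((h[...,0]<8)|(h[...,0]>172))&(h[...,1]>150)&(h[...,2]>60)).astype(np.uint8)
    k=np.zeros_like(m);k[y0:y1,x0:x1]=m[y0:y1,x0:x1]
    n,_,st,c=cv2.connectedComponentsWithStats(k)
    i=1+np.argmax(st[1:,4]); return c[i],st[i]
E
python3 - <<'E'
from h import *
S=cv2.imread('pics/scene0.png')[:,:,::-1].copy();T=cv2.imread('pics/top0.png')[:,:,::-1].copy()
cs,ss=red(S,(230,180,300,230));ct,st=red(T,(285,180,325,215));print(cs,ss,ct,st)
o,d=ray('scene',[cs]);o2,d2=ray('top',[ct])
print('knob',tri((o,d[0]),(o2,d2[0])))
f=lambda L,a:np.array(L)/4.+np.array(a)
# order FL,FR,RR,RL (F = away from robot)
for n,L,a in (('top',[(217,242),(342,267),(320,398),(191,375)],(250,115)),('scene',[(400,288),(247,262),(295,135),(443,160)],(160,180))):
    P=plane(n,f(L,a)-.375,.135);print(n,P.round(4).tolist(),P.mean(0))
    fx=(P[0]+P[1]-P[2]-P[3])/2;ly=(P[0]+P[3]-P[1]-P[2])/2
    print(np.linalg.norm(fx),np.linalg.norm(ly),np.arctan2(fx[1],fx[0]),np.arctan2(-ly[0],ly[1]))
for n,L,a in (('top',[(190,168),(416,213),(376,420),(149,374)],(250,115)),('scene',[(427,391),(121,326),(226,131),(501,181)],(160,180))):
    P=plane(n,f(L,a)-.375,.118);print('screws',n,P.mean(0))
    fx=(P[0]+P[1]-P[2]-P[3])/2;ly=(P[0]+P[3]-P[1]-P[2])/2
    print(np.linalg.norm(fx),np.linalg.norm(ly),np.arctan2(fx[1],fx[0]),np.arctan2(-ly[0],ly[1]))
E
```

```text
[262.44705882 203.15294118] [256 196  14  15 170] [303.51785714 195.57142857] [300 192   8   8  56]
knob (array([ 0.54854   , -0.03755211,  0.21912435]), [np.float64(0.00045278862097805866), np.float64(0.000452788620978145)])
top [[0.6286, -0.0405, 0.135], [0.6074, -0.1448, 0.135], [0.4976, -0.1254, 0.135], [0.5169, -0.0186, 0.135]] [ 0.56262712 -0.08231497  0.135     ]
0.11266106486724241 0.10747077390800436 -0.18469375904587298 -0.18914347438818535
scene [[0.6322, -0.0398, 0.135], [0.6167, -0.1362, 0.135], [0.5031, -0.1213, 0.135], [0.5207, -0.0212, 0.135]] [ 0.56817536 -0.07962176  0.135     ]
0.11381517528252671 0.09962116020254078 -0.14829022264698033 -0.16682152978839723
screws top [ 0.58801372 -0.09625459  0.118     ]
0.1792811480222064 0.19452362868525655 -0.199270008203284 -0.20072775825680697
screws scene [ 0.58999419 -0.09561904  0.118     ]
0.17783436038856446 0.1933774468710245 -0.2057867476792727 -0.19401475612054098
```

```bash
python3 -m inch '[[0,[0,-40,0],-0.11],[0,[0,-40,0],-0.11],[0,[-35,0,-17],0],[0,[-35,0,-17],0],[0,[-35,0,-17],0],[0,[-35,0,-17],0],[0,[-35,0,-17],0],[0,[-35,0,-17],0],[0,[-35,0,-17],0],[0,[-35,0,-17],0],[0,[-35,0,-17],0]]' 20; python3 -c "
from h import *
s=arm.observe();print(s['t'],s['tcp_pos'],s['ee_rot'].round(3).tolist(),s['joints'].round(2),s['wrist_force'].round(1),s['width'])"
```

```text
t: 1.07
tcp_pos: [0.3817, 0.3225, 0.2986]
ee_rot: [[0.194, 0.0, -0.981], [0.981, -0.0, 0.194], [-0.0, -1.0, -0.0]]
wrist_force: [-0.2, -0.5, 0.5]
width: 0.0241
1.0667 [0.38169528 0.32248639 0.29860579] [[0.194, 0.0, -0.981], [0.981, -0.0, 0.194], [-0.0, -1.0, -0.0]] [-0.8   0.23 -0.02  2.01  0.01  0.9   0.55] [-0.2 -0.5  0.5] 0.024146705814148232
```

```bash
python3 -m inch '[[0,[-32,0,-15],0],[0,[-32,0,-15],0],[0,[-32,0,-15],0],[0,[-32,0,-15],0],[0,[-32,0,-15],0],[0,[-32,0,-15],0],[0,[-32,0,-15],0],[0,[-32,0,-15],0],[0,[-32,0,-15],0],[0,[-32,0,-14],0],[0,[0,0,0],0],[0,[0,0,0],0]]'
python3 - <<'E'
from h import *
import pickle
p=camera_params('wrist'); im=read_camera('wrist'); pickle.dump(p,open('w1.pkl','wb'))
s=arm.observe();print(s['t'],s['tcp_pos'],s['ee_rot'].round(3).tolist(),s['qd'].round(2),s['width'])
cv2.imwrite('pics/w1.png',im[:,:,::-1])
E
```

```text
t: 2.07
tcp_pos: [0.4655, -0.0201, 0.2985]
ee_rot: [[0.199, -0.0, -0.98], [0.98, -0.0, 0.199], [-0.0, -1.0, 0.0]]
wrist_force: [-1.3, 0.2, 1.1]
width: 0.0002
2.1167 [ 0.46534151 -0.01847024  0.29849294] [[0.196, -0.0, -0.981], [0.981, 0.0, 0.196], [0.0, -1.0, 0.0]] [-0.03 -0.   -0.02  0.   -0.   -0.   -0.  ] 0.000784897807764107
```

View pics/w1.png

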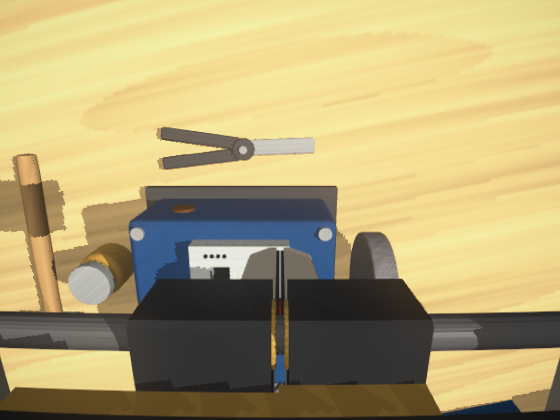

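Wrist view, with image-down pointing forward: the closed fingers hide the knob. The plate's rear edge shows from about (189,241) to (289,241), and the rear deck screws are at (137,234) and (325,234). I'll refine the gate with those.

Run:
```python
from h import *
import pickle
p=pickle.load(open('w1.pkl','rb'))
im=cv2.imread('pics/w1.png')
cv2.imwrite('pics/w1z.png',cv2.resize(im[180:310,120:345],None,fx=3.5,fy=3.5,interpolation=cv2.INTER_CUBIC))
P=plane('wrist',[(189,240.5),(289,240.5)],.135,p);print(P);d=P[1]-P[0];print(np.linalg.norm(d),np.arctan2(-d[0],d[1]))
a=np.arctan2(-d[0],d[1]);print('gate',P.mean(0)+.055*np.array([np.cos(a),np.sin(a),0]))
P=plane('wrist',[(137,234),(325,234)],.118,p);print(P);d=P[1]-P[0];print(np.linalg.norm(d),np.arctan2(-d[0],d[1]))
```

```text
[[ 0.49371191 -0.11792201  0.135     ]
 [ 0.51309725 -0.0213252   0.135     ]]
0.09852275781935593 -0.19805223807110134
gate [ 0.55732943 -0.08044541  0.135     ]
[[ 0.48136575 -0.17511422  0.118     ]
 [ 0.51963871  0.0155112   0.118     ]]
0.1944296038038331 -0.19814136590851564
```

View pics/w1z.png

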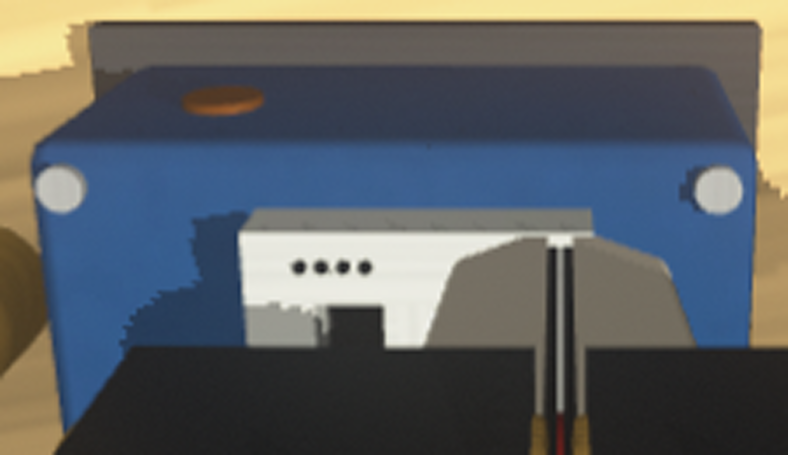

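Run:
```python
from h import *
import pickle
p=pickle.load(open('w1.pkl','rb'))
a=-.198;ex=np.array([np.cos(a),np.sin(a),0]);ey=np.array([-ex[1],ex[0],0])
P=plane('wrist',[(188,245.7),(289,245.7)],.135,p);print('wrist gate',P.mean(0)+.055*ex)
b=cv2.imread('pics/top0.png')[160:220,285:350];c=cv2.imread('pics/scene0.png')[208:258,215:275]
b=cv2.resize(b,None,fx=10,fy=10,interpolation=cv2.INTER_CUBIC);cv2.imwrite('pics/tzz.png',b)
cv2.imwrite('pics/szz.png',cv2.resize(c,None,fx=10,fy=10,interpolation=cv2.INTER_CUBIC))
s=arm.observe();print(s['tcp_pos'],s['wrist_force'])
```

```text
wrist gate [ 0.56254387 -0.08217934  0.135     ]
[ 0.46534151 -0.01847024  0.29849294] [-0.35123315  1.16359717  0.67417018]
```

View pics/tzz.png

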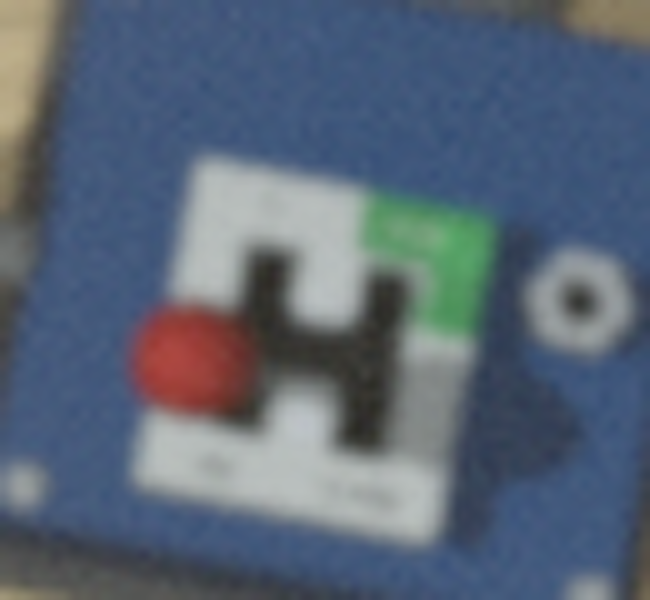

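View pics/szz.png

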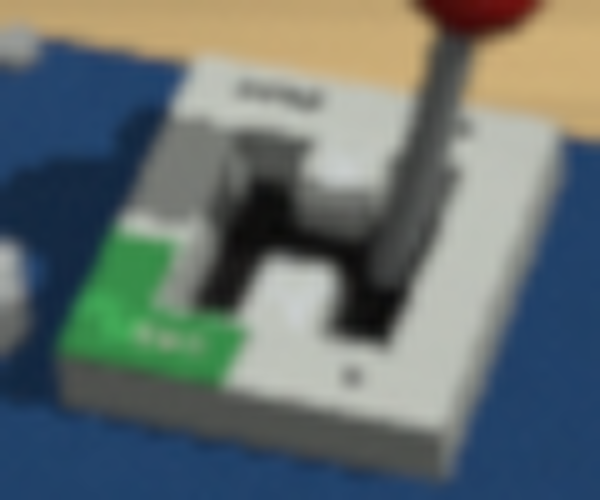

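```bash
cat >> h.py <<'E'
A=-.198;EX=np.array([np.cos(A),np.sin(A),0]);EY=np.array([-EX[1],EX[0],0]);G=np.array([.5625,-.082,0])
def gear(P): d=np.asarray(P)-G; return np.array([d@EX,d@EY,d[2]])*1000
def sphere(n,uv):
    o,d=ray(n,[uv]);d=d[0];c=G+[0,0,.035];m=o-c;b=m@d;q=b*b-(m@m-.19**2)
    return o+d*(-b-np.sqrt(max(q,0)))
def look(tag,top=False):
    S=read_camera('scene');s=arm.observe()
    c,st=red(S,(225,175,305,250));k=gear(sphere('scene',c))
    print('t',round(s['t'],2),'knob px',c.round(1),st.tolist(),'gear mm',k.round(1),'fore',np.arcsin(k[0]/190).round(3))
    print('tcp gear',gear(s['tcp_pos']).round(1),'F',s['wrist_force'].round(1))
    cv2.imwrite(f'pics/{tag}.png',cv2.resize(S[170:320,150:350],None,fx=4,fy=4,interpolation=cv2.INTER_CUBIC)[:,:,::-1])
E
python3 - <<'E'
from h import *
print(gear(sphere('scene',[262.447,203.15])),gear(sphere('top',[303.52,195.57])))
E
python3 -m inch '[[0,[0,40,0],0],[0,[0,40,0],0],[0,[-2,20,0],0],[0,[0,0,-20],0],[0,[0,0,-20],0],[0,[0,0,-8],0],[0,[0,0,0],0],[0,[0,0,0],0]]'; python3 -c "
from h import *
look('s1')"
```

```text
[-22.13502522  40.45128129 219.31965305] [-22.54233091  41.26400792 219.08999149]
t: 2.78
tcp_pos: [0.5116, -0.0287, 0.1985]
ee_rot: [[0.193, -0.001, -0.981], [0.981, 0.0, 0.193], [0.0, -1.0, 0.001]]
wrist_force: [-0.5, 0.3, -0.7]
width: 0.0004
t 2.83 knob px [262.4 203.3] [255, 196, 15, 15, 168] gear mm [-21.5  40.5 219.4] fore -0.114
tcp gear [-60.8  42.  198.6] F [-0.2  0.4  0.3]
```

View pics/s1.png

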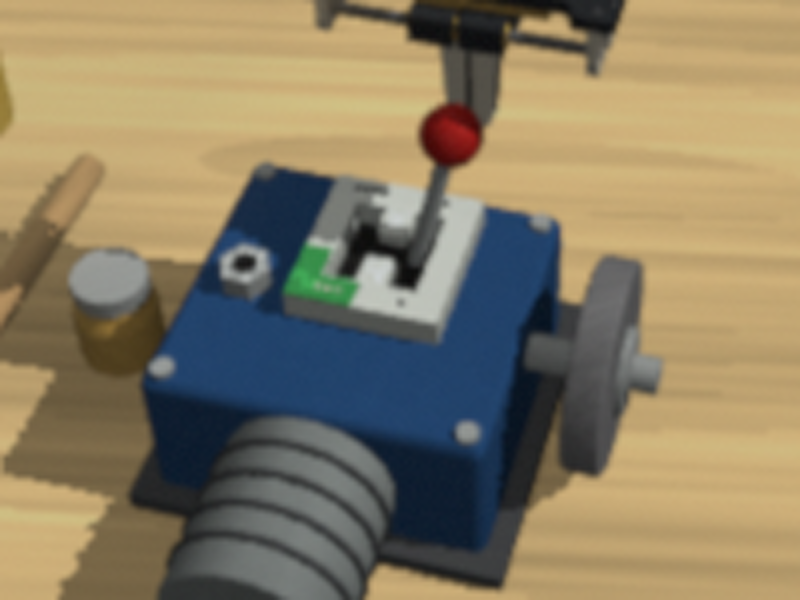

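The finger is now right behind the knob, at (450,135) in the crop, with the knob about 22 mm behind the cross channel. Next I push forward in small rows.

```bash
python3 -m inch '[[0,[0,0,-6],0],[0,[0,0,-6],0],[0,[0,0,-6],0],[0,[0,0,-6],0],[0,[0,0,-2],0],[0,[0,0,0],0],[0,[0,0,0],0]]'; python3 -c "
from h import *
look('s2')"
```

```text
t: 3.42
tcp_pos: [0.5379, -0.0349, 0.1985]
ee_rot: [[0.195, 0.0, -0.981], [0.981, -0.0, 0.195], [-0.0, -1.0, -0.0]]
wrist_force: [-0.2, -0.1, 0.3]
width: 0.0004
t 3.47 knob px [260.5 207.8] [254, 201, 14, 15, 168] gear mm [ -3.9  40.9 220.5] fore -0.021
tcp gear [-33.5  41.4 198.6] F [ 0.1 -0.3  0.6]
```

```bash
python3 -m inch '[[0,[0,0,-2],0],[0,[0,0,-2],0],[0,[0,0,-1],0],[0,[0,0,0],0],[0,[0,0,0],0]]'; python3 -c "
from h import *
look('s3')"
```

```text
t: 3.88
tcp_pos: [0.5427, -0.0357, 0.1986]
ee_rot: [[0.194, 0.0, -0.981], [0.981, -0.0, 0.194], [-0.0, -1.0, -0.0]]
wrist_force: [-0.7, -0.4, 0.5]
width: 0.0007
t 3.93 knob px [260.  208.9] [253, 202, 15, 15, 175] gear mm [1.000e-01 4.070e+01 2.206e+02] fore 0.0
tcp gear [-28.6  41.5 198.7] F [-1.1  0.3  0.8]
```

View pics/s3.png

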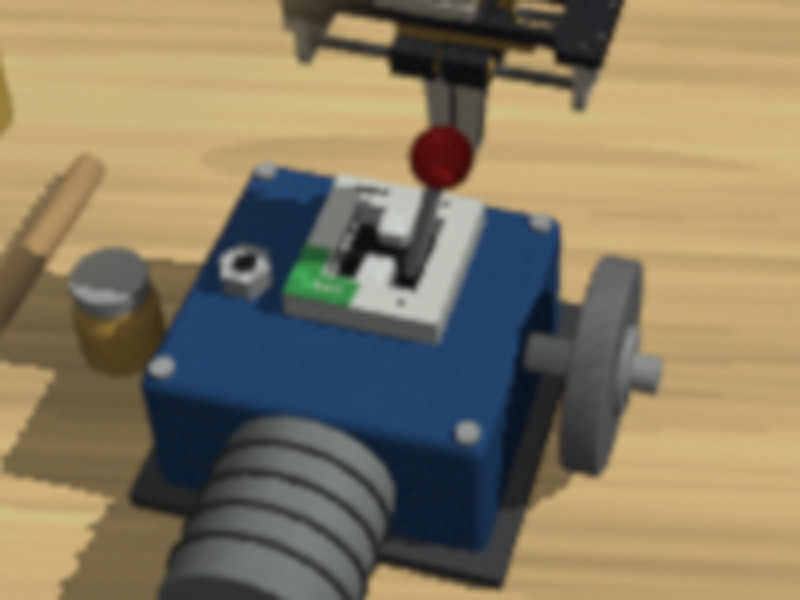

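Knob is in line with the cross channel (x' ≈ 0). I nudge it 1 mm more, back off, then go round to the knob's left side.

```bash
python3 -m inch '[[0,[0,0,-1],0],[0,[0,0,8],0],[0,[0,0,14],0],[0,[25,0,0],0],[0,[25,0,0],0],[0,[5,0,0],0],[0,[0,0,-20],0],[0,[0,0,-20],0],[0,[0,0,-8],0],[0,[0,0,0],0],[0,[0,0,0],0]]'; python3 -c "
from h import *
look('s4')"
```

```text
t: 4.85
tcp_pos: [0.579, 0.0126, 0.1983]
ee_rot: [[0.195, -0.001, -0.981], [0.981, -0.0, 0.195], [-0.0, -1.0, 0.001]]
wrist_force: [-0.2, 0.1, -0.0]
width: 0.0005
t 4.9 knob px [259.7 209.1] [253, 202, 15, 15, 168] gear mm [  1.2  40.2 220.7] fore 0.007
tcp gear [ -2.8  96.1 198.4] F [ 0.1 -0.2  0.2]
```

View pics/s4.png

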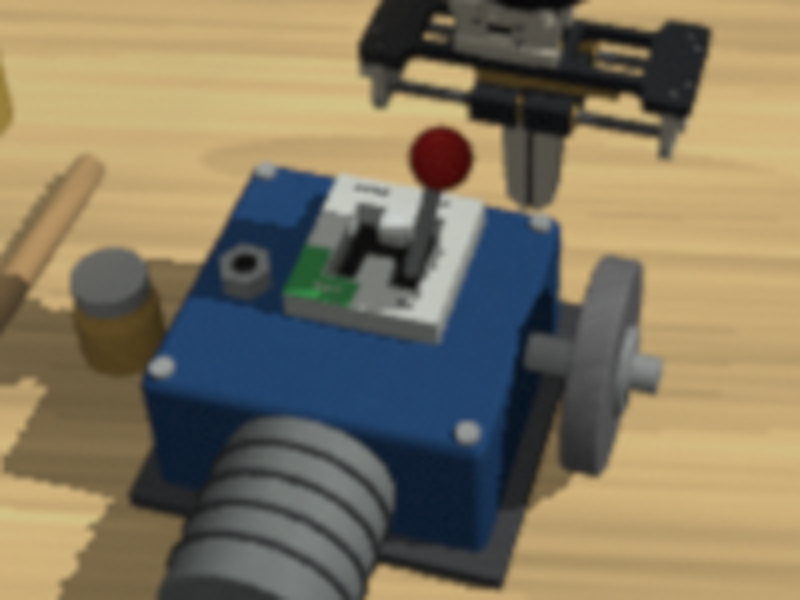

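```bash
python3 -m inch '[[0,[0,0,-4],0],[0,[-15,0,0],0],[0,[-8,0,0],0],[0,[-8,0,0],0],[0,[-8,0,0],0],[0,[-8,0,0],0],[0,[0,0,0],0],[0,[0,0,0],0]]'; python3 -c "
from h import *
look('s5')"
```

```text
t: 5.57
tcp_pos: [0.5743, -0.0348, 0.1987]
ee_rot: [[0.196, -0.0, -0.981], [0.981, -0.0, 0.196], [-0.0, -1.0, 0.0]]
wrist_force: [-0.4, -0.5, -1.2]
width: 0.0004
t 5.62 knob px [248.6 205.9] [242, 198, 14, 16, 168] gear mm [  1.3  12.5 224.6] fore 0.007
tcp gear [  2.3  49.1 198.5] F [-0.3 -0.5  0.1]
```

The knob is crossing cleanly (x' = 1.3, y' = 12.5), so I continue.

```bash
python3 -m inch '[[0,[-7,0,0],0],[0,[-7,0,0],0],[0,[-7,0,0],0],[0,[-7,0,0],0],[0,[-7,0,0],0],[0,[-6,0,0],0],[0,[-5,0,0],0],[0,[-4,0,0],0],[0,[0,0,0],0],[0,[0,0,0],0]]'; python3 -c "
from h import *
look('s6')"
```

```text
t: 6.45
tcp_pos: [0.5648, -0.0833, 0.1986]
ee_rot: [[0.195, -0.0, -0.981], [0.981, -0.0, 0.195], [-0.0, -1.0, 0.0]]
wrist_force: [0.3, -0.0, -0.5]
width: 0.0004
t 6.5 knob px [229.8 203.6] [225, 197, 11, 14, 136] gear mm [  2.1 -35.2 221.7] fore 0.011
tcp gear [  2.5  -0.6 198.6] F [-0.8 -0.3  0.6]
```

View pics/s6.png

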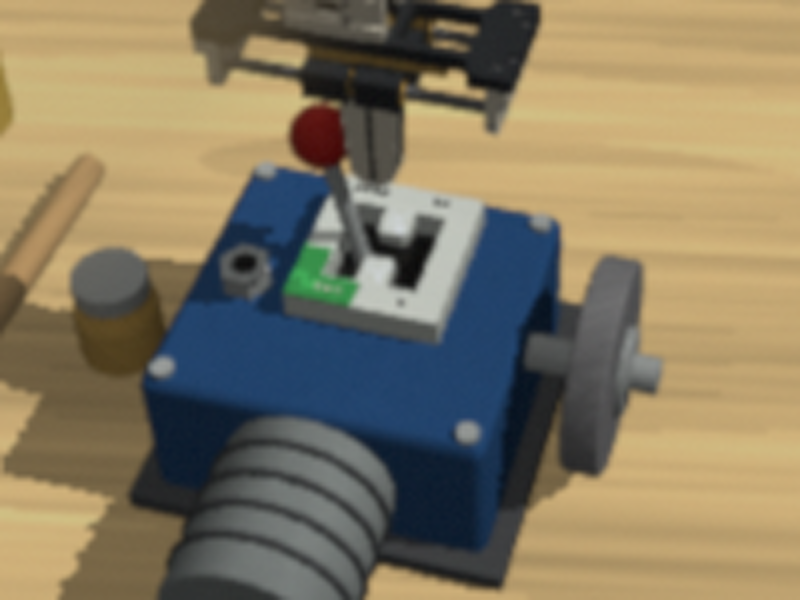

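The knob is in the right slot. My detection window clipped it, so I widen the window and push 3 mm more.

```bash
sed -i 's/(225,175,305,250)/(205,175,305,250)/' h.py; python3 -m inch '[[0,[-2,0,0],0],[0,[-1,0,0],0],[0,[0,0,0],0],[0,[0,0,0],0]]'; python3 -c "
from h import *
look('s7')"
```

```text
t: 6.83
tcp_pos: [0.5644, -0.0857, 0.1986]
ee_rot: [[0.194, 0.0, -0.981], [0.981, 0.0, 0.194], [0.0, -1.0, -0.0]]
wrist_force: [0.2, 1.2, -0.4]
width: 0.0004
t 6.88 knob px [228.7 203.8] [223, 197, 12, 15, 144] gear mm [  2.8 -37.8 221.2] fore 0.015
tcp gear [  2.6  -3.3 198.6] F [ 0.3  0.7 -1.5]
```

```bash
python3 -m inch '[[0,[8,0,0],0],[0,[20,0,0],0],[0,[0,0,0],0]]'; python3 -c "
from h import *
look('s8')"
```

```text
t: 7.13
tcp_pos: [0.5706, -0.0546, 0.1986]
ee_rot: [[0.191, 0.0, -0.982], [0.982, 0.002, 0.191], [0.002, -1.0, -0.0]]
wrist_force: [0.0, 1.5, -0.7]
width: 0.0003
t 7.18 knob px [229.3 203.6] [223, 197, 14, 15, 160] gear mm [  2.2 -36.6 221.4] fore 0.011
tcp gear [  2.5  26.8 198.6] F [-1.1  0.3  0.4]
```

View pics/s8.png

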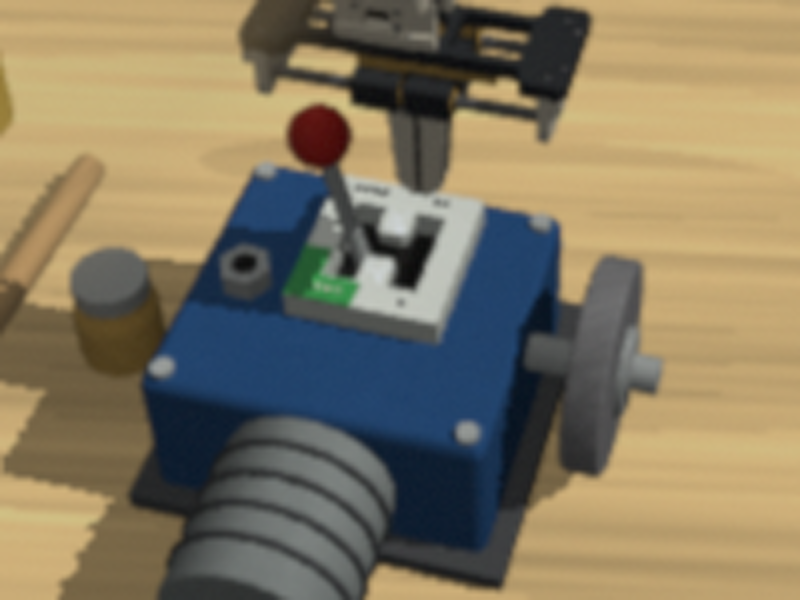

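The knob is at y' ≈ -36.6 (side ≈ 0.194), only just inside the slot. I press it about 3 mm further for margin, then back off left and rearward to get behind it.

```bash
python3 -m inch '[[0,[-20,0,0],0],[0,[-8,0,0],0],[0,[-3,0,0],0],[0,[-2,0,0],0],[0,[-1,0,0],0],[0,[0,0,0],0],[0,[0,0,0],0],[0,[15,0,0],0],[0,[0,0,0],0]]'; python3 -c "
from h import *
look('s9')"
```

```text
t: 7.93
tcp_pos: [0.5666, -0.075, 0.1986]
ee_rot: [[0.192, 0.0, -0.981], [0.981, 0.001, 0.192], [0.001, -1.0, -0.0]]
wrist_force: [-0.1, 0.5, 0.2]
width: -0.0
t 7.98 knob px [228.3 203.6] [222, 197, 14, 14, 158] gear mm [  2.2 -39.1 220.9] fore 0.012
tcp gear [  2.6   6.5 198.7] F [ 0.9 -0.1  0.6]
```

```bash
python3 -m inch '[[0,[12,0,0],0],[0,[0,0,24],0],[0,[0,0,24],0],[0,[-20,0,0],0],[0,[-20,0,0],0],[0,[-19,0,0],0],[0,[0,0,0],0],[0,[0,0,0],0]]'; python3 -c "
from h import *
look('s10')"
```

```text
t: 8.65
tcp_pos: [0.5097, -0.1145, 0.1988]
ee_rot: [[0.197, 0.0, -0.98], [0.98, -0.0, 0.197], [-0.0, -1.0, -0.0]]
wrist_force: [0.2, 0.9, 0.0]
width: 0.0002
t 8.7 knob px [228.5 203.4] [222, 196, 14, 15, 168] gear mm [  1.4 -38.9 221. ] fore 0.007
tcp gear [-45.3 -41.3 198.7] F [ 0.   0.2 -0.4]
```

View pics/s10.png

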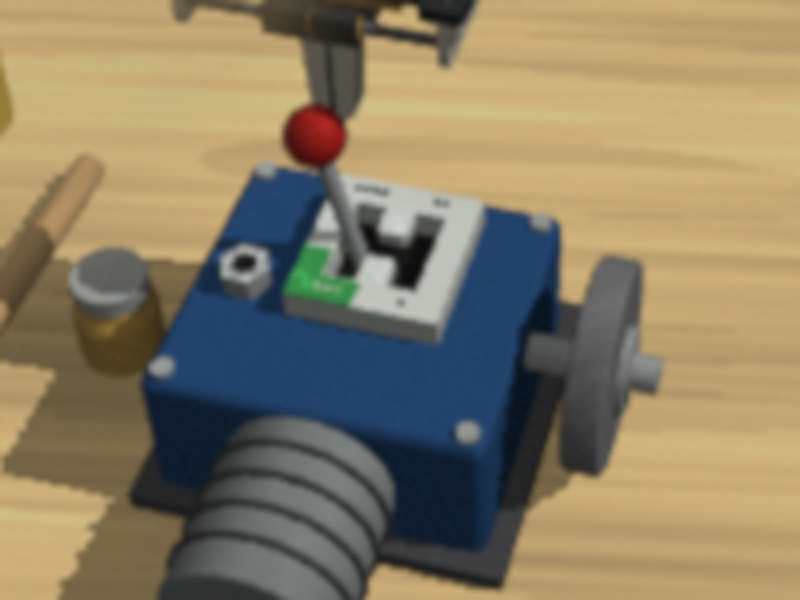

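The finger is behind the knob in the right slot, so I push forward.

```bash
python3 -m inch '[[0,[0,0,-10],0],[0,[0,0,-7],0],[0,[0,0,-6],0],[0,[0,0,-6],0],[0,[0,0,-6],0],[0,[0,0,-6],0],[0,[0,0,-6],0],[0,[0,0,-5],0],[0,[0,0,-3],0],[0,[0,0,0],0],[0,[0,0,0],0]]'; python3 -c "
from h import *
look('s11')"
```

```text
t: 9.62
tcp_pos: [0.564, -0.1247, 0.1986]
ee_rot: [[0.195, 0.0, -0.981], [0.981, -0.0, 0.195], [-0.0, -1.0, -0.0]]
wrist_force: [0.8, 0.3, 0.2]
width: 0.0001
t 9.67 knob px [223.3 215.3] [216, 208, 15, 15, 180] gear mm [ 39.7 -38.9 216.7] fore 0.21
tcp gear [  9.7 -41.6 198.7] F [0.1 0.1 0.6]
```

View pics/s11.png

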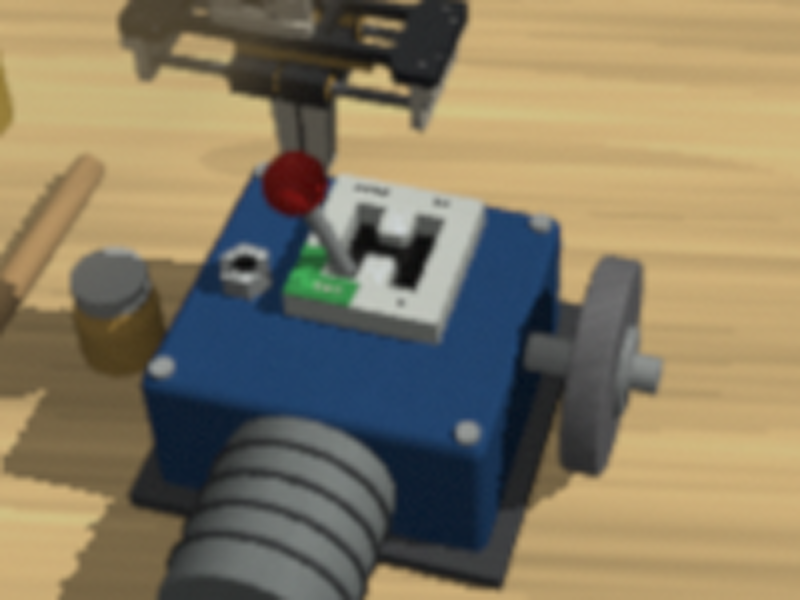

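```bash
python3 -m inch '[[0,[0,0,-2],0],[0,[0,0,-2],0],[0,[0,0,-2],0],[0,[0,0,-1],0],[0,[0,0,0],0],[0,[0,0,0],0]]'; python3 -c "
from h import *
look('s12')"; python3 -m inch '[[0,[0,0,-1],0],[0,[0,0,0],0],[0,[0,0,0],0]]'
```

```text
t: 10.17
tcp_pos: [0.5707, -0.1259, 0.1986]
ee_rot: [[0.195, 0.0, -0.981], [0.981, -0.0, 0.195], [-0.0, -1.0, -0.0]]
wrist_force: [-0.6, 0.3, -0.2]
width: 0.0004
t 10.22 knob px [222.5 217.5] [215, 210, 16, 16, 185] gear mm [ 46.  -38.8 215.2] fore 0.244
tcp gear [ 16.6 -41.5 198.7] F [-1.  -0.9 -0.9]
t: 10.47
tcp_pos: [0.5716, -0.1261, 0.1986]
ee_rot: [[0.195, -0.0, -0.981], [0.981, -0.0, 0.195], [-0.0, -1.0, 0.0]]
wrist_force: [-0.5, -0.7, -0.9]
width: 0.0005
```

```bash
python3 -m inch '[[0,[0,0,-1],0],[0,[0,0,0],0],[0,[0,0,0],0]]';python3 -m inch '[[0,[0,0,-1],0],[0,[0,0,0],0],[0,[0,0,0],0]]'; python3 -c "
from h import *
look('s13')"
```

```text
t: 10.72
tcp_pos: [0.5727, -0.1263, 0.1986]
ee_rot: [[0.194, 0.0, -0.981], [0.981, -0.0, 0.194], [-0.0, -1.0, -0.0]]
wrist_force: [-1.4, 0.1, -0.4]
width: 0.0003
t: 10.97
tcp_pos: [0.5736, -0.1265, 0.1986]
ee_rot: [[0.195, 0.0, -0.981], [0.981, -0.0, 0.195], [-0.0, -1.0, -0.0]]
wrist_force: [-1.0, 0.5, 0.4]
width: 0.0006
t 11.02 knob px [222.3 218.5] [215, 211, 16, 16, 185] gear mm [ 48.6 -38.3 214.6] fore 0.259
tcp gear [ 19.7 -41.4 198.6] F [-1.9 -0.5 -1.5]
```

```bash
python3 -m inch '[[0,[0,0,-1],0],[0,[0,0,0],0],[0,[0,0,0],0]]' | grep -E "tcp|force";python3 -m inch '[[0,[0,0,-1],0],[0,[0,0,0],0],[0,[0,0,0],0]]'| grep -E "tcp|force"; python3 -c "
from h import *
look('s14')"
```

```text
tcp_pos: [0.5745, -0.1266, 0.1986]
wrist_force: [-1.9, 0.3, -0.6]
tcp_pos: [0.5753, -0.1268, 0.1985]
wrist_force: [-3.2, 0.9, -1.0]
t 11.57 knob px [222.1 218.8] [215, 211, 15, 16, 184] gear mm [ 49.6 -38.6 214.3] fore 0.264
tcp gear [ 21.4 -41.4 198.5] F [-2.1  1.7 -0.2]
```

```bash
python3 -m inch '[[0,[0,0,-1],0],[0,[0,0,0],0],[0,[0,0,0],0]]' | grep -E "tcp|force";python3 -m inch '[[0,[0,0,-1],0],[0,[0,0,0],0],[0,[0,0,0],0]]'| grep -E "tcp|force"; python3 -c "
from h import *
look('s15')"
```

```text
tcp_pos: [0.5763, -0.127, 0.1985]
wrist_force: [-3.3, 0.8, -1.8]
tcp_pos: [0.5772, -0.1272, 0.1984]
wrist_force: [-3.8, 1.2, -1.9]
t 12.12 knob px [221.9 219.1] [215, 212, 15, 15, 181] gear mm [ 50.2 -38.8 214.1] fore 0.268
tcp gear [ 23.3 -41.4 198.5] F [-3.3  1.5 -1.2]
```

```bash
python3 -m inch '[[0,[0,0,-1],0],[0,[0,0,-1],0],[0,[0,0,0],0],[0,[0,0,0],0]]' | grep -E "tcp|force"; python3 -c "
from h import *
look('s16')"; python3 -m inch '[[0,[0,0,4],0],[0,[0,0,8],0],[0,[0,0,20],0],[0,[0,0,30],0],[0,[0,-20,30],0],[0,[0,-30,10],0],[0,[0,-30,0],0],[0,[0,0,0],0],[0,[0,0,0],0]]';python3 -c "
from h import *
look('s17')
T=read_camera('top');c,st=red(T,(285,165,345,225));print(c,st,gear(sphere('top',c)))
cv2.imwrite('pics/t17.png',cv2.resize(T[115:260,240:420],None,fx=4,fy=4,interpolation=cv2.INTER_CUBIC)[:,:,::-1])"
```

```text
tcp_pos: [0.5789, -0.1275, 0.1983]
wrist_force: [-4.1, 1.5, -2.3]
t 12.5 knob px [221.9 219.4] [215, 212, 15, 16, 184] gear mm [ 51.2 -38.5 213.9] fore 0.273
tcp gear [ 25.1 -41.4 198.4] F [-4.1  1.5 -3.5]
t: 13.25
tcp_pos: [0.4811, -0.1081, 0.281]
ee_rot: [[0.195, 0.007, -0.981], [0.981, -0.001, 0.195], [0.001, -1.0, -0.007]]
wrist_force: [-0.0, 0.2, -0.4]
width: 0.0006
t 13.3 knob px [222.2 218.6] [215, 211, 16, 16, 190] gear mm [ 49.1 -38.4 214.5] fore 0.261
tcp gear [-75.5 -41.6 279.6] F [ 0.7  0.6 -0.5]
[332.38 178.36] [328 175   9   8  50] [ 50.32413004 -38.12453108 214.20380036]
```

View pics/s17.png

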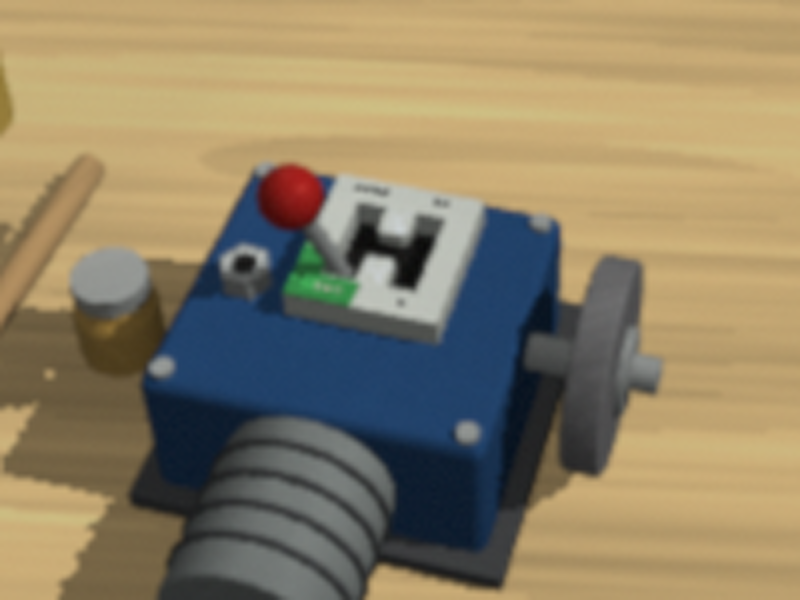

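View pics/t17.png

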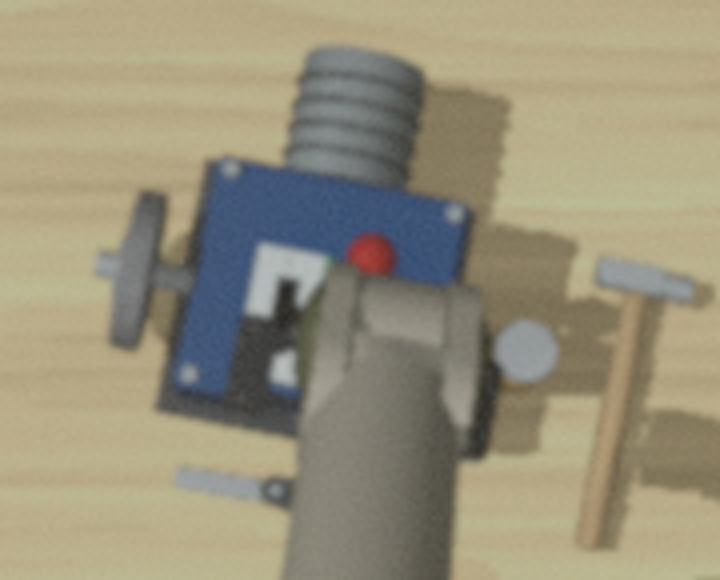

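The lever sits at the forward stop under the green edge and stayed there when released (x' ≈ 49-50 from both views, stop nominally 47). The nut, jar and wheel look unmoved. I lift the hand further away, compare the bystanders with the first picture, then hand in.

```bash
python3 -m inch '[[0,[20,-30,0],0],[0,[30,-20,0],0],[0,[35,0,0],0],[0,[35,0,0],0],[0,[35,0,0],0],[0,[35,0,0],0],[0,[35,0,0],0],[0,[35,0,0],0],[0,[0,0,0],0],[0,[0,0,0],0],[0,[0,0,0],0]]'; python3 -c "
from h import *
look('s18')
T=read_camera('top');S=read_camera('scene')
for n,I in (('top',T),('scene',S)):
    d=cv2.absdiff(I,cv2.imread(f'pics/{n}0.png')[:,:,::-1].copy()).max(2)
    cv2.imwrite(f'pics/d_{n}.png',np.hstack([I[:,:,::-1],cv2.cvtColor(d*2,cv2.COLOR_GRAY2BGR)])[::1,::1] if 0 else np.vstack([cv2.resize(I,(400,300))[:,:,::-1],cv2.cvtColor(cv2.resize(cv2.convertScaleAbs(d,alpha=2),(400,300)),cv2.COLOR_GRAY2BGR)]))
c,st=red(T,(285,165,345,225));print(c,st.tolist(),gear(sphere('top',c)))"
```

```text
t: 14.27
tcp_pos: [0.5298, 0.1466, 0.3274]
ee_rot: [[0.195, -0.002, -0.981], [0.981, -0.001, 0.195], [-0.001, -1.0, 0.001]]
wrist_force: [0.4, -0.3, -0.7]
width: 0.0006
t 14.32 knob px [222.3 218.7] [215, 211, 16, 16, 198] gear mm [ 49.1 -38.3 214.5] fore 0.261
tcp gear [-76.8 217.  327.7] F [ 0.  -0.9  0.7]
[332.08955224 179.1641791 ] [328, 175, 9, 9, 67] [ 47.43715736 -37.65756271 215.08782322]
```

View pics/d_top.png

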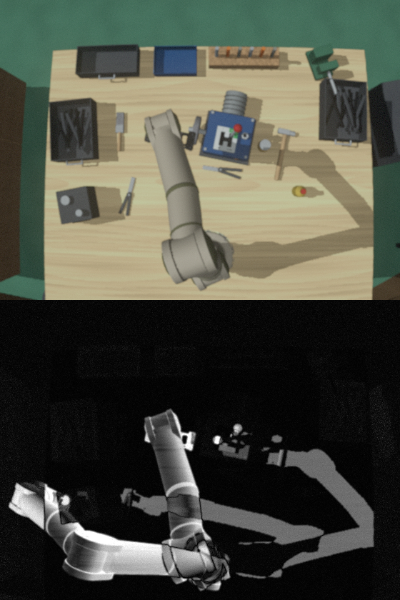

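View pics/d_scene.png

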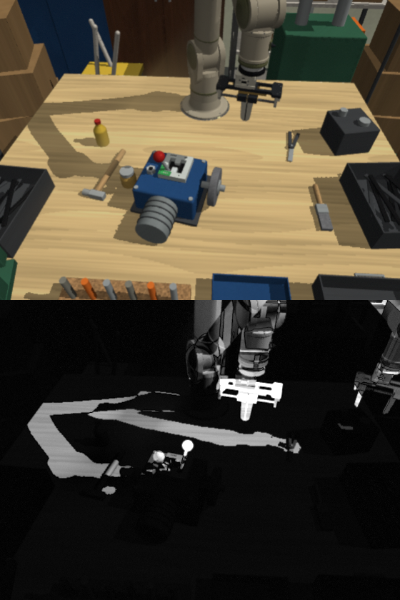

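The difference pictures show only the arm, its shadows and the knob/lever changing; the bystanders are where they were. The arm is clear of everything, so I hand in.

```bash
python3 -c "
from plant import arm
print(arm.close_job())"
```

```text
the job is handed in; nothing more can be done
None
```

The lever is in the third slot (green edge), and the job was handed in at about 14.4 s. With closed fingers I pushed the knob from about 22 mm behind the gate's centre into line with the cross channel. From there I pushed it across to the right, then forward to its stop.

- **Path:** every crossing picture showed the knob within about 3 mm of the cross channel, so the lever never ran back towards the fourth slot.
- **Final position:** after the hand was taken away, the scene camera put the knob 49 mm ahead and 38 mm right of the gate's centre, and the top camera put it 47 mm ahead and 38 mm right. The forward stop is nominally at 47 mm. The 2 mm difference between cameras is within the calibration error.
- **Right-slot push:** the first push left the knob only about 37 mm to the right, just inside the slot, so I pressed it to 39 mm before going forward.
- **Forces:** measured wrist force stayed around 6 N at most. It was about 5.6 N when I pressed against the forward stop, and the knob sprang back about 2 mm when released.
- **Other objects:** comparing first and last pictures, the only changes I saw were the arm, its shadows and the lever.

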